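Open the empty receipt printer for a new roll

ROBOT

A 6-joint arm with a two-finger parallel gripper is mounted at the origin on a cart in front of the work surface, level with it; the furniture and walls round the work are solid. World frame = base frame: x ahead of the robot, y to its left, z up, the work surface at z = 0. Lengths are in m, angles in degrees, forces in N, time in s.
With the tool pointing down it reaches from about 0.4 to 0.825 m from the base axis. Payload 7 kg.
Tool frame: the origin (TCP) lies between the finger pads; the fingertips stand 25 mm ahead of it and the grasp point (between the pads) lies 6 mm ahead of it; z points along the fingers, y is the line along which they close (so a half turn about z gives the same grasp; the last joint's range is limited). The gripper opens to 88 mm and grips with 3 to 60 N. Pads are 19 mm wide; open, the fingers measure 130 mm over their backs; the gripper's body (78 mm by 193 mm) begins 47 mm behind the grasp point.
Start: joints at [-53.509, 20.546, 0.682, 0, -70.136, -16.507], TCP at [0.231, -0.634, 0.252] pointing down, gripper open.
Joint ranges: [-176.03, 176.03], [-82.01, 121.73], [-58.28, 71.71], [-173.87, 95.51], [-174.79, -0.11], [-173.66, 173.66]. Speed limits (degrees/s): [136.94, 136.94, 172.46, 180, 180, 180].

INTERFACE

Orientations are given as [roll, pitch, yaw] about the fixed x, y, z axes, in that order (R = Rz(yaw) Ry(pitch) Rx(roll)).
In Python, from plant import r gives the robot as it stands.
- The arm moves only by the shell command python3 -m crank 'ROWS' [FORCE]. ROWS is JSON, a list of rows, each a list of 3 entries, a list of its own where there are three numbers: the turn, a rotation vector about the tool's x, y, z in degrees, then the shift along the tool's x, y, z in cm, then the closure, from -1 (fully open) to 1 (shut). In form: [[[wx, wy, wz], [dx, dy, dz], fingers], ...]. A call has 1 to 8 rows; each row shifts and turns the commanded pose from where the row before left it, along the tool's axes as they then stand; what a row does not reach is not made up. A row lasts 1/10 s, in which the tool goes at most 50 mm and 8.59 degrees, less where a joint would pass 70% of its speed; a pose out of reach is approached as far as the arm can. A call with a gripper value outside its range is refused whole. The fingers move at their own pace and stop on an object; FORCE is the grip in N (left out, the last holds). Time passes only in rows, so rows that do not move let the fingers close. It gives the time, the measured TCP pose, the force, the opening and the grip force at its end, in the units of the state.
- r.get_state(): the state, without advancing time (a new reading comes with each control period).
- r.capture(name): name is "scene" or "top" or "wrist"; returns a dict with "color" (384x512x3 uint8, red, green, blue), "range_z" (384x512 float32, m along the optical axis (not along the pixel's ray), 0 where there is no reading), "intrinsics" (3x3 intrinsics, pixels), "k1" (the pictures are not rectified: a ray, as slopes to the right and down, at radius r is drawn at 1 + k1 r^2 times it, then the intrinsics apply), "world_from_camera" (4x4, takes a point from camera to world coordinates); the wrist camera has in their place "hand_eye" (4x4, takes a point from camera to tool coordinates, whose origin is the TCP and whose axes are the flange's). Camera axes: x right, y down, z forward; pixel columns grow to the right and rows downward; lengths in m; the calibration is good to about 2 mm. A picture is of the moment at which its call begins: read the wrist's pose just before it.
- r.close_job(): hands the job in; it is judged then, once.
The state is a dict: "time_s": time; "joints": joint angles; "qd": joint speeds; "joint_torque": joint torques, N m; "tcp_pos": TCP position; "eef_rot": TCP orientation; "contact_force": force on the tool from outside, world axes, zero at the start; "moment": the same for the moment, N m; "gripper_width": finger opening in m; "gripper_force": force on a finger pad.
Only numpy, scipy, OpenCV 4.12 (cv2) and the standard library are available. Lean on these libraries where they do the work, as an engineer would, in place of code of your own. Each camera call takes 0.05 s, during which the arm holds its last target. There are 200 camera calls.

TASK

The receipt printer has run out of paper: press down the release paddle on its front so that the cover pops up, then push the cover up and over its tipping point with a fingertip until it falls back against its stop and stays wide open by itself, ready for a new roll. Only touch and push: do not lift, tip or shove the printer, which stays where it stands, and leave the spare rolls and everything else on the counter alone.

Things in the scene. Friction and masses are not known exactly. Their poses are not given: they have to be found in the camera images.
- printer: dark grey receipt printer, loose, 1.1 kg +-25%; 160 deep (x) x 136 wide (y) x 118 tall. Origin: centre of its underside; x runs from its front to its back, y to its left seen from the robot; the front faces the robot within 30 degrees. Body 98 tall, front face at x=-80, walls 5 thick; above the walls inside stands only a thin sprung pin at (36, 56), up to 130. The cover lies on top, 100 to 118 up.
- hinge_mid (a point): middle of the cover's hinge line, which runs along the printer's y at its back, at (76, 0, 100) in the printer's frame; it stays there as the cover turns. The cover weighs 0.16 kg.
- cover_edge (a point): middle of the cover's lower front edge, 156 from the hinge line; moves with the cover, at (-80, 0, 100) in the printer's frame when shut. The cover is a cap 138 wide: plate with its inner face 13 above this edge, rim 5 thick round it. A roller 12 thick runs under the plate 95 from the hinge line; between it and the edge the inside is free, but for the catch at printer y=-30. Lift it at y=+30.
- printer_cover (a joint): cover angle, rad: 0 shut and latched, about 0.4 popped ajar (front edge then 60 higher), tipping point about 1.41, 1.9 wide open on its stop. The hinge is nearly free: below the tipping point the cover falls back to ajar, beyond it it falls open and stays. Latched, it cannot be raised.
- printer_paddle (a joint): release paddle angle, rad: 0 at rest (up), 0.32 fully down; the latch lets go by 0.2. It springs back when let go; about 5 N on the pad when fully down.
- paddle_top (a point): pressing point on top of the release paddle, a dark plate 40 wide, 6 thick, the only thing that stands out of the printer's front face: 30 right of the middle, reaching 32 out from the face. The point lies 18 in front of the face, 79 up, and sinks about 11 when fully pressed. It turns about a line along y, 36 behind and 3 below the point. Nothing is above or under it.
- till_roll1: spare till roll: white paper cylinder, 57 mm across, 79 mm tall, standing on end to the left of the printer; origin at the centre of its underside; leave alone
- till_roll2: second spare till roll, same size, standing on end behind the first; origin at the centre of its underside; leave alone
- stamp: black and red desk stamp, 30x48x57 mm; origin at the centre of its underside; leave alone
- pad: spiral order pad lying flat, 105x78x16 mm; origin at the centre of its underside; leave alone
- pen: black click pen lying flat, 145 long mm; origin at the centre of its underside; leave alone
- bell: chrome counter bell, 84 across, 50 tall mm; origin at the centre of its underside; leave alone
- cup: pink toy cup, 53x44x28 mm; origin at the centre of its underside; leave alone
- tape: roll of parcel tape lying flat, 94 across, 48 tall mm; origin at the centre of its underside; leave alone

How it is judged (in metres and radians):
On the way, in this order (a step that is already met when the one before it is completed fails the run):
1. the release paddle is pressed down (value of joint printer_paddle above 0.12 rad).
2. the cover is flipped past its tipping point (value of joint printer_cover above 1.55 rad), for 0.2 s.
At the end, for the whole second after the job is handed in: the cover rests wide open on its stop (beyond 1.8 rad of 1.9) and still, the paddle has sprung back up, and the printer stands upright and at rest within 30 mm of where it stood (value of joint printer_cover above 1.8 rad and not (velocity of joint printer_cover above 0.1 rad/s) and value of joint printer_paddle below 0.06 rad and angle between printer's own z axis and vertical below 0.03 rad and height (world z) of printer below 0.006 m and linear speed of printer below 0.02 m/s and distance of printer from where it was at the start of the episode below 0.03 m); the robot touches nothing.
It fails at once if the printer is lifted or tipped (height (world z) of printer above 0.012 m or angle between printer's own z axis and vertical above 0.12 rad).
It fails at once if the printer is shoved more than 30 mm (distance of printer from where it was at the start of the episode above 0.03 m).
It fails at once if a spare roll or another thing on the counter is moved more than 25 mm (distance of any of till_roll1, till_roll2, stamp, pad, pen, bell, cup, tape from where it was at the start of the episode above 0.025 m).
It also fails if it takes over 48 s, if anything falls off the work surface, if the arm or the gripper's body presses on something with over 40 N, if the wrist force passes 120 N, or if a joint passes its speed limit or range.

## Working session

There is one attempt and no reset: what is moved stays moved. The work goes in short steps, Python scripts to look and compute and a shell command to move; the robot and the scene stay as the last step left them, time stands still between calls to the robot, and variables do not carry over. Pictures are saved under pics/ and viewed, at most 10 in all, crops included, and the job is handed in when it is done.

```bash
ls; mkdir -p pics; python3 - <<'E'
from plant import r
import cv2,numpy as np
s=r.get_state();print(s)
ims=[]
for n in("scene","top"):
    c=r.capture(n);np.savez(n+'.npz',**c);print(n,c['intrinsics'].tolist(),c['k1'],c['world_from_camera'].round(3).tolist())
    cv2.imwrite(f'pics/{n}.png',cv2.resize(c['color'][:,:,::-1],None,fx=1.5,fy=1.5))
E
```

```text
pics
{'time_s': 0.0, 'joints': array([-5.35106331e+01,  2.05917439e+01,  6.33589960e-01, -2.19187059e-02,
       -7.01342865e+01, -1.65065993e+01]), 'qd': array([ 0.01922533,  0.01093165, -0.02082606, -0.01897251,  0.03011013,
        0.03418153]), 'joint_torque': array([ 1.42976420e-03, -5.82725823e+01,  2.93052900e+01,  6.99705496e+00,
        6.90956818e-03, -1.80312009e-04]), 'tcp_pos': array([ 0.23050597, -0.63394814,  0.2506121 ]), 'eef_rot': array([ 1.79905514e+02, -6.51184607e-03, -1.60024692e+02]), 'contact_force': array([-0.07637264, -0.27722284, -0.61260203]), 'moment': array([ 0.01339452,  0.01993609, -0.02841256]), 'gripper_force': 0.0, 'gripper_width': 0.08757826287815511}
scene [[355.2691609812342, 0.0, 252.85451215209392], [0.0, 355.2691609812342, 194.68609557367586], [0.0, 0.0, 1.0]] 0.002522761055415355 [[0.816, -0.3, 0.494, 0.031], [-0.578, -0.395, 0.714, -0.684], [-0.019, -0.868, -0.496, 0.571], [0.0, 0.0, 0.0, 1.0]]
top [[425.8264718989394, 0.0, 260.75663356893335], [0.0, 425.8264718989394, 182.55064476654852], [0.0, 0.0, 1.0]] 0.018641818635112533 [[0.013, -0.983, 0.184, 0.301], [-1.0, -0.017, -0.018, 0.028], [0.02, -0.184, -0.983, 1.3], [0.0, 0.0, 0.0, 1.0]]
```

View pics/scene.png

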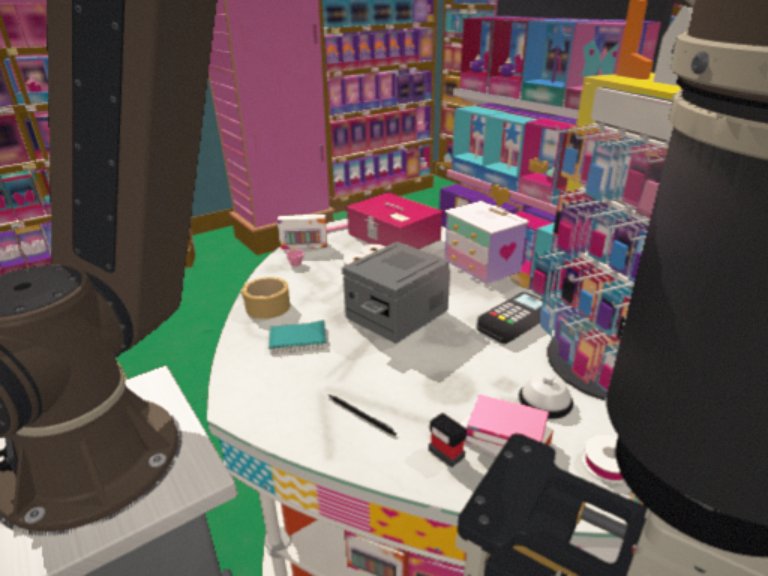

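View pics/top.png

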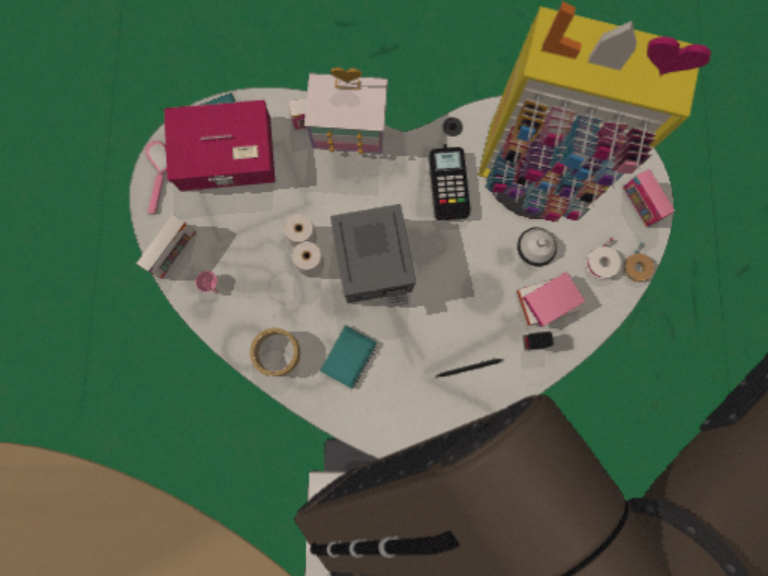

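The scene picture shows the printer at about (395,290) with its front and paddle facing the robot. In the top picture its cover spans roughly (332,205) to (414,302), with the paddle at (397,297) and the rolls at its left at (300,228) and (306,256).

```bash
cat > h.py <<'E'
import numpy as np,cv2
def cloud(c,T=None):
    K=c['intrinsics'];k=float(c['k1']);h,w=c['range_z'].shape
    u,v=np.meshgrid(np.arange(w),np.arange(h))
    d=np.array([k,0,0,0.,0]);p=np.stack([u,v],-1).reshape(-1,1,2).astype(float)
    n=cv2.undistortPoints(p,K,d).reshape(h,w,2)
    z=c['range_z'];P=np.dstack([n*z[...,None],z])
    T=c['world_from_camera'] if T is None else T
    W=P@T[:3,:3].T+T[:3,3];W[z<=0]=np.nan;return W
E
python3 - <<'E'
import numpy as np,cv2
from h import *
for n in('top','scene'):
    c=dict(np.load(n+'.npz'));W=cloud(c);ok=(W[...,0]>.4)&(W[...,0]<.9)&(abs(W[...,1])<.25)
    m=(ok&(W[...,2]>.108)&(W[...,2]<.128)).astype(np.uint8)
    m=cv2.morphologyEx(m,cv2.MORPH_OPEN,np.ones((3,3)))
    N,L,S,C=cv2.connectedComponentsWithStats(m)
    for i in range(1,N):
        if S[i,4]>150:
            P=W[L==i];rc=cv2.minAreaRect(P[:,:2].astype(np.float32));print(n,S[i],np.median(P[:,2]),rc,cv2.boxPoints(rc).round(3).tolist())
    m=(ok&(W[...,2]>.06)&(W[...,2]<.085)).astype(np.uint8)
    N,L,S,C=cv2.connectedComponentsWithStats(m)
    for i in range(1,N):
        if S[i,4]>20: P=W[L==i];print(' mid',S[i],np.median(P,0).round(3),P.min(0).round(3),P.max(0).round(3))
E
```

```text
top [ 203   57   54   31 1132] 0.12485050285679122 ((0.8533443808555603, 0.10269369184970856), (0.15555506944656372, 0.09036979079246521), 89.3464126586914) [[0.8069999814033508, 0.02500000037252903], [0.8980000019073486, 0.024000000208616257], [0.8989999890327454, 0.18000000715255737], [0.8090000152587891, 0.1809999942779541]]
top [ 220  136   57   62 2619] 0.11772184779457007 ((0.5717283487319946, 0.04402627423405647), (0.15961076319217682, 0.13783922791481018), 11.364606857299805) [[0.47999998927116394, 0.09600000083446503], [0.5070000290870667, -0.039000000804662704], [0.6639999747276306, -0.00800000037997961], [0.6359999775886536, 0.12700000405311584]]
 mid [192  66  12  13 123] [0.876 0.203 0.069] [0.858 0.188 0.06 ] [0.897 0.223 0.075]
 mid [205  88  13   5  43] [0.816 0.162 0.07 ] [0.812 0.143 0.06 ] [0.821 0.179 0.085]
 mid [218  89  37   9 132] [0.811 0.082 0.07 ] [0.797 0.03  0.06 ] [0.816 0.14  0.085]
 mid [338 124   9   7  34] [ 0.704 -0.236  0.076] [ 0.698 -0.25   0.062] [ 0.712 -0.226  0.084]
 mid [189 143  25  38 605] [0.592 0.181 0.078] [0.536 0.146 0.061] [0.648 0.2
[... 411 characters left out ...]
999942779541]]
scene [ 228  161   71   35 1415] 0.11822554070781194 ((0.5697742700576782, 0.04021952301263809), (0.15963435173034668, 0.14040720462799072), 11.179927825927734) [[0.4779999852180481, 0.09399999678134918], [0.5049999952316284, -0.04399999976158142], [0.6620000004768372, -0.013000000268220901], [0.6340000033378601, 0.125]]
 mid [297 151  50  22 349] [0.815 0.053 0.072] [0.796 0.021 0.06 ] [0.899 0.177 0.085]
 mid [229 163  27  14 127] [0.595 0.188 0.079] [0.535 0.168 0.073] [0.645 0.215 0.081]
 mid [228 183  72  29 592] [ 0.506 -0.016  0.076] [ 0.467 -0.04   0.06 ] [0.665 0.095 0.085]
 mid [360 202  13  20 120] [ 0.711 -0.212  0.074] [ 0.7   -0.242  0.06 ] [ 0.727 -0.185  0.085]
```

```bash
cat >> h.py <<'E'
from scipy.spatial.transform import Rotation as Ro
PO=np.array([.571,.041,0]);YAW=11.3
RP=Ro.from_euler('z',YAW,degrees=True)
def tool(tilt): # tilt deg from vertical-down toward printer +x ; tool y = printer y
    return RP*Ro.from_matrix(np.array([[-1,0,0],[0,1,0],[0,0,-1.]]))*Ro.from_rotvec([0,-tilt,0],degrees=True)
def delta(tip_p,tilt):
    """tip centre in printer frame (mm)-> remaining shift (cm) in current axes / turned axes, turn deg"""
    from plant import r
    s=r.get_state();Rc=Ro.from_euler('xyz',s['eef_rot'],degrees=True);Rt=tool(tilt)
    tcp=PO+RP.apply(np.array(tip_p)/1000)-Rt.apply([0,0,.025])
    d=(tcp-s['tcp_pos'])*100
    print('turn',(Rc.inv()*Rt).as_rotvec(degrees=True).round(1),'shift cur',Rc.inv().apply(d).round(2),'shift turned',Rt.inv().apply(d).round(2))
def where():
    from plant import r
    s=r.get_state();Rc=Ro.from_euler('xyz',s['eef_rot'],degrees=True)
    tip=s['tcp_pos']+Rc.apply([0,0,.025])
    print('t',s['time_s'],'tip_p mm',(RP.inv().apply(tip-PO)*1000).round(1),'tilt',np.degrees(np.arccos(-Rc.as_matrix()[2,2])).round(1),'F',s['contact_force'].round(1),'joints',s['joints'].round(1),'w',s['gripper_width'])
E
python3 -c "
from h import *
where();delta([-140,-30,240],0);delta([-140,-30,200],45)"
```

```text
t 0.1 tip_p mm [-466.1 -595.2  225.7] tilt 0.1 F [-0.5  0.4 -0. ] joints [-53.5  20.6   0.6  -0.  -70.1 -16.5] w 0.08773043054703006
turn [ 0.1 -0.   8.7] shift cur [-40.77  50.95  -1.36] shift turned [-32.61  56.52  -1.43]
turn [  3.5 -44.9   8.2] shift cur [-39.02  51.21   3.38] shift turned [-19.47  56.52  24.15]
```

```bash
python3 -m crank '[[[0,0,8.5],[0,0,0],1],[[0,0,0],[-2.2,4,0],1],[[0,0,0],[-2.2,4,0],1],[[0,0,0],[-2.2,4,0],1],[[0,0,0],[-2.2,4,0],1],[[0,0,0],[-2.2,4,0],1],[[0,0,0],[-2.2,4,0],1],[[0,0,0],[-2.2,4,0],1]]' 10; python3 -m crank '[[[0,0,0],[-2.2,4,0],1],[[0,0,0],[-2.2,4,0],1],[[0,0,0],[-2.2,4,0],1],[[0,0,0],[-2.2,4,0],1],[[0,0,0],[-2.2,4,0],1],[[0,0,0],[-2.2,4,0],1],[[0,0,0],[-2.2,4,0],1],[[0,0,0],[0,0,0],1]]'; python3 -c "
from h import *
where();delta([-140,-30,200],45)"
```

```text
time_s: 0.9
tcp_pos: [0.3258, -0.3275, 0.2514]
eef_rot: [180.0, -0.0, -168.5]
contact_force: [1.7, 0.3, 0.3]
gripper_width: 0.0291
gripper_force: 0.0
time_s: 1.7
tcp_pos: [0.4223, -0.0202, 0.2516]
eef_rot: [180.0, 0.0, -168.2]
contact_force: [-0.7, -0.6, 0.4]
gripper_width: 0.0007
gripper_force: 0.0
t 1.7 tip_p mm [-157.8  -30.9  226.6] tilt 0.0 F [-0.7 -0.6  0.4] joints [  24.2   -4.2  -29.    -0.   -65.2 -102.5] w 0.0007305803929473556
turn [  0.2 -45.    0.4] shift cur [-0.01  0.09  3.39] shift turned [2.39 0.09 2.41]
```

```bash
python3 -m crank '[[[0,-7.5,0],[0,0,0],1],[[0,-7.5,0],[0,0,0],1],[[0,-7.5,0],[0,0,0],1],[[0,-7.5,0],[0,0,0],1],[[0,-7.5,0],[0,0,0],1],[[0,-7.5,0],[0,0,0],1],[[0,0,0],[0,0,0],1]]'; python3 - <<'E'
from h import *
from plant import r
where();delta([-97,-30,100],45)
s=r.get_state();Rc=Ro.from_euler('xyz',s['eef_rot'],degrees=True)
c=r.capture('wrist');T=np.eye(4);T[:3,:3]=Rc.as_matrix();T[:3,3]=s['tcp_pos'];T=T@c['hand_eye']
cv2.imwrite('pics/w1.png',cv2.resize(c['color'][:,:,::-1],None,fx=1.5,fy=1.5))
W=cloud(c,T);W=RP.inv().apply((W-PO).reshape(-1,3)).reshape(W.shape)*1000
np.save('w1.npy',W)
m=(abs(W[...,0])<150)&(abs(W[...,1])<100)
f=W[m&(W[...,2]>20)&(W[...,2]<65)&(W[...,0]<-60)];print('front',len(f),np.median(f,0).round(1),np.percentile(f[:,1],[1,99]).round(1))
p=W[m&(W[...,2]>68)&(W[...,2]<90)&(W[...,0]<-86)&(W[...,0]>-125)];print('paddle',len(p),np.median(p,0).round(1),np.percentile(p,[2,98],axis=0).round(1))
t=W[m&(W[...,2]>110)&(W[...,2]<125)];print('top',len(t),np.percentile(t,[1,99],axis=0).round(1),cv2.minAreaRect(t[:,:2].astype(np.float32)))
E
```

```text
time_s: 2.4
tcp_pos: [0.4392, -0.0556, 0.2775]
eef_rot: [177.0, 43.4, -168.9]
contact_force: [-0.7, 0.0, -1.1]
gripper_width: 0.0007
gripper_force: 0.0
t 2.4 tip_p mm [-131.   -67.6  259.4] tilt 43.5 F [-0.7  0.  -1.1] joints [  21.   -26.8  -58.3   14.1  -15.7 -110.8] w 0.0007255211400896753
turn [ 2.9 -1.6 -0.2] shift cur [ 8.55  3.16 14.09] shift turned [ 8.94  3.89 13.67]
front 2680 [-76.2  16.1  41.1] [-67.3  66.4]
paddle 994 [-99.8 -30.2  78. ] [[-108.6  -49.    74.6]
 [ -86.5  -11.1   79.6]]
top 11222 [[-77.8 -67.6 110.9]
 [ 75.7  66.6 119.2]] ((0.9190902709960938, 0.2624664306640625), (137.90867614746094, 159.14208984375), 89.92082977294922)
```

View pics/w1.png

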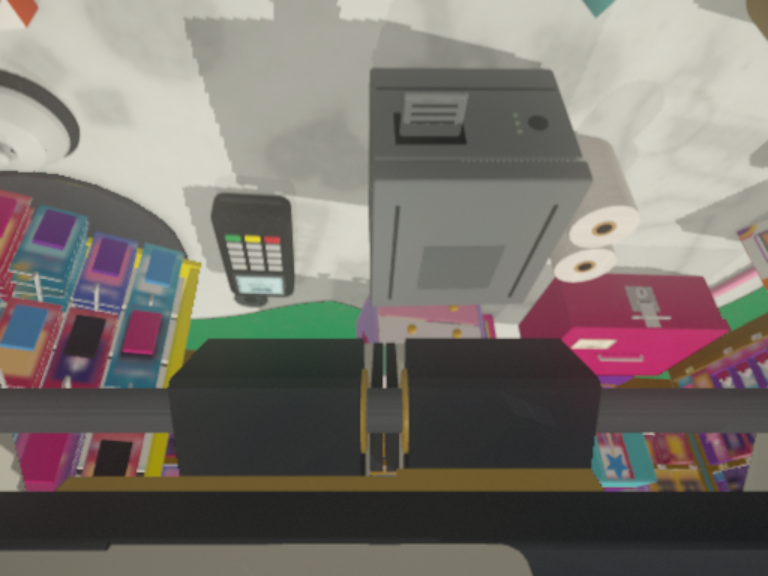

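The wrist view (seen from the back) shows the paddle at about (435,115) and the front edge of the cover at y≈160. The depth agrees with the pose estimate to about 2 mm.

```bash
python3 -m crank '[[[0,0,0],[1.4,0.5,2.3],1],[[0,0,0],[1.4,0.5,2.3],1],[[0,0,0],[1.4,0.5,2.3],1],[[0,0,0],[1.4,0.5,2.3],1],[[0,0,0],[1.4,0.5,2.3],1],[[3,-1.5,0],[0,0,0],1],[[0,0,0],[0,0,0],1]]'; python3 -c "
from h import *
where();delta([-97,-30,92],45)"
```

```text
time_s: 3.15
tcp_pos: [0.4662, -0.042, 0.1455]
eef_rot: [176.4, 43.2, -168.9]
contact_force: [0.7, 0.0, 0.9]
gripper_width: 0.0004
gripper_force: 0.0
t 3.15 tip_p mm [-102.   -59.3  127.3] tilt 43.3 F [0.7 0.  0.9] joints [ 14.8  -6.1 -50.9 -29.8  -2.1 -62.9] w 0.0003777924045672735
turn [ 3.5 -1.8 -0.2] shift cur [2.14 2.9  3.09] shift turned [2.22 3.08 2.84]
```

```bash
python3 -m crank '[[[0,5,0],[0,0,0],1],[[3,5,0],[0,0,0],1],[[0,0,0],[0,1,0],1],[[0,0,0],[0,1,0],1],[[0,0,0],[0,1,0],1],[[0,0,0],[0,0,0],1]]'; python3 -c "
from h import *
where();delta([-96,-30,92],35)"
```

```text
time_s: 3.75
tcp_pos: [0.4661, -0.0436, 0.1484]
eef_rot: [175.6, 37.4, -168.4]
contact_force: [-0.4, -0.1, -0.3]
gripper_width: 0.0005
gripper_force: 0.0
t 3.75 tip_p mm [-104.4  -60.4  128.6] tilt 37.6 F [-0.4 -0.1 -0.3] joints [ 18.8  -6.7 -58.3  -2.4  -0.8 -93.3] w 0.00045878997066211815
turn [4.6 2.4 0.3] shift cur [1.44 2.97 3.66] shift turned [1.31 3.24 3.47]
```

```bash
python3 -m crank '[[[0,6,0],[0,0,0],1],[[0,5,0],[0,0,0],1],[[0,0,0],[0,0,0],1]]'; python3 -c "
from h import *
where();delta([-96,-30,92],28)"
```

```text
time_s: 4.05
tcp_pos: [0.4689, -0.0437, 0.1499]
eef_rot: [176.2, 26.5, -167.4]
contact_force: [-0.2, -0.7, 0.8]
gripper_width: 0.0006
gripper_force: 0.0
t 4.05 tip_p mm [-105.7  -61.1  127.6] tilt 26.7 F [-0.2 -0.7  0.8] joints [ 17.1  -4.4 -48.1  -5.3 -19.7 -89.1] w 0.0006402133661634311
turn [ 4.4 -1.6  1.1] shift cur [0.73 3.03 3.85] shift turned [0.89 3.3  3.59]
```

```bash
python3 -m crank '[[[4.4,-1,1],[0,0,0],1],[[0,0,0],[0,1.1,0],1],[[0,0,0],[0,1.1,0],1],[[0,0,0],[0,1.1,0],1],[[0,0,0],[0.4,0,1.3],1],[[0,0,0],[0.4,0,1.3],1],[[0,0,0],[0,0,0],1]]'; python3 -c "
from h import *
where();delta([-96,-30,92],28);delta([-96,-30,73],28)"
```

```text
time_s: 4.75
tcp_pos: [0.4702, -0.0256, 0.1289]
eef_rot: [177.7, 26.0, -168.3]
contact_force: [-0.1, -0.4, 0.4]
gripper_width: 0.0005
gripper_force: 0.0
t 4.75 tip_p mm [-100.9  -44.5  106.4] tilt 26.1 F [-0.1 -0.4  0.4] joints [  21.9   -3.   -58.3   14.4   -9.  -113.5] w 0.0004546367115856033
turn [ 2.5 -2.   0.3] shift cur [0.27 1.49 1.58] shift turned [0.33 1.56 1.5 ]
turn [ 2.5 -2.   0.3] shift cur [1.1  1.43 3.28] shift turned [1.22 1.56 3.18]
```

```bash
python3 -m crank '[[[2.5,3,0.3],[0,0,0],1],[[0,0,0],[0,0.8,0],1],[[0,0,0],[0,0.8,0],1],[[0,0,0],[0,0,0],1]]'; python3 -c "
from h import *
where();delta([-99,-30,90],23);delta([-99,-30,71],23)"
```

```text
time_s: 5.15
tcp_pos: [0.4697, -0.0116, 0.1338]
eef_rot: [179.7, 22.8, -168.5]
contact_force: [-0.5, 0.7, 0.5]
gripper_width: 0.0006
gripper_force: 0.0
t 5.15 tip_p mm [-100.   -31.5  110.8] tilt 22.8 F [-0.5  0.7  0.5] joints [  25.    -3.3  -58.3   21.   -13.7 -122.9] w 0.0005863286593910648
turn [ 0.4 -0.2  0.2] shift cur [0.73 0.16 1.95] shift turned [0.73 0.17 1.95]
turn [ 0.4 -0.2  0.2] shift cur [1.46 0.15 3.71] shift turned [1.48 0.17 3.7 ]
```

```bash
python3 -m crank '[[[0,0,0],[0.4,0.1,1],1],[[0,0,0],[0.4,0.1,1],1],[[0,0,0],[0.2,0,0.5],1],[[0,0,0],[0,0,0],1]]'; python3 -c "
from h import *
where();delta([-99,-30,71],23)"
```

```text
time_s: 5.55
tcp_pos: [0.4745, -0.0147, 0.1117]
eef_rot: [179.0, 21.9, -168.6]
contact_force: [-1.0, -0.2, -0.0]
gripper_width: 0.0003
gripper_force: 0.0
t 5.55 tip_p mm [-96.2 -35.2  88.5] tilt 21.9 F [-1.  -0.2 -0. ] joints [  23.4    0.2  -58.3   19.6  -10.5 -120.5] w 0.0003344105003098663
turn [ 1.  -1.1  0.1] shift cur [0.96 0.54 1.53] shift turned [0.99 0.57 1.5 ]
```

```bash
python3 -m crank '[[[0,0,0],[0.4,0.2,0.5],1],[[0,0,0],[0.4,0.2,0.5],1],[[0,0,0],[0.2,0,0.4],1],[[0,0,0],[0,0,0],1]]'; python3 -c "
from h import *
where();delta([-98,-30,71],22)"
```

```text
time_s: 5.95
tcp_pos: [0.4739, -0.0137, 0.1005]
eef_rot: [178.4, 21.6, -168.5]
contact_force: [-0.5, 0.7, 1.3]
gripper_width: 0.0006
gripper_force: 0.6
t 5.95 tip_p mm [-96.8 -33.9  77.3] tilt 21.7 F [-0.5  0.7  1.3] joints [  23.2    1.7  -58.2   17.8   -9.1 -118.5] w 0.000640318360002418
turn [ 1.6 -0.4  0.2] shift cur [0.36 0.45 0.55] shift turned [0.37 0.46 0.54]
```

```bash
python3 -m crank '[[[0,0,0],[0.3,0.1,0.4],1],[[0,0,0],[0.2,0,0.3],1],[[0,0,0],[0,0,0],1],[[0,0,0],[0,0,0],1]]'; python3 - <<'E'
from h import *
from plant import r
where();delta([-98,-30,71],22)
c=r.capture('top');W=cloud(c);W=RP.inv().apply((W-PO).reshape(-1,3)).reshape(W.shape)*1000
m=(abs(W[...,0])<75)&(abs(W[...,1])<60)
for x in (-60,-30,0,40): print(x,np.nanmedian(W[m&(abs(W[...,0]-x)<8)][:,2]))
E
```

```text
time_s: 6.35
tcp_pos: [0.4734, -0.0143, 0.0945]
eef_rot: [178.2, 21.5, -168.5]
contact_force: [1.0, 1.0, 2.8]
gripper_width: 0.0007
gripper_force: 1.1
t 6.35 tip_p mm [-97.4 -34.2  71.3] tilt 21.5 F [1.  1.  2.8] joints [  23.     2.5  -58.2   16.8   -8.3 -117.4] w 0.0006806420019186106
turn [ 1.9 -0.5  0.2] shift cur [0.09 0.5  0.02] shift turned [0.09 0.5  0.  ]
-60 164.51607724899262
-30 159.095312304923
0 147.88469029491088
40 133.1492177088933
```

```bash
python3 -m crank '[[[0,0,0],[-0.4,0,-1],1],[[0,0,0],[-0.7,0,-1.8],1],[[0,0,0],[-0.7,0,-1.8],1],[[0,0,0],[-0.4,0,-1],1],[[0,0,0],[0,0,0],1]]'; python3 -c "
from h import *
where();delta([-100,30,125],25)"
```

```text
time_s: 6.9
tcp_pos: [0.4738, -0.0161, 0.1558]
eef_rot: [178.1, 21.6, -168.5]
contact_force: [0.3, 0.7, -0.3]
gripper_width: 0.0002
gripper_force: 0.0
t 6.9 tip_p mm [-97.3 -36.1 132.6] tilt 21.6 F [ 0.3  0.7 -0.3] joints [  24.    -4.2  -49.8    7.   -23.1 -108.1] w 0.00018909536799415047
turn [ 1.9 -3.4  0.1] shift cur [0.66 6.67 0.84] shift turned [0.71 6.69 0.57]
```

```bash
python3 -m crank '[[[0,0,0],[0.1,1.7,0],1],[[0,0,0],[0.1,1.7,0],1],[[0,0,0],[0.1,1.7,0],1],[[0,0,0],[0.1,1.6,0],1],[[0,0,0],[0,0,0],1],[[0,0,0],[0,0,0],1]]'; python3 -c "
from h import *
where();delta([-70,30,127],25)"
```

```text
time_s: 7.5
tcp_pos: [0.4549, 0.0482, 0.1541]
eef_rot: [178.2, 21.3, -168.4]
contact_force: [0.2, 0.3, -0.1]
gripper_width: 0.0005
gripper_force: 0.0
t 7.5 tip_p mm [-103.4   30.6  130.8] tilt 21.4 F [ 0.2  0.3 -0.1] joints [  35.1   -6.6  -56.4   19.1  -20.9 -130. ] w 0.0004939666303285645
turn [ 1.9 -3.7  0.2] shift cur [-2.81 -0.05  1.57] shift turned [-2.71  0.02  1.75]
```

```bash
python3 -m crank '[[[2,0,0],[-1,0,0.6],1],[[0,-2,0],[-1,0,0.6],1],[[0,-2,0],[-0.8,0,0.5],1],[[0,0,0],[0,0,0],1],[[0,0,0],[0,0,0],1]]'; python3 - <<'E'
from h import *
where()
for th in (.4,.6,.8,1.,1.2,1.4,1.55):
    print(th,np.round([76-156*np.cos(th)+3.2,30,100+156*np.sin(th)-29.4],0))
delta([-64,30,131],25)
E
```

```text
time_s: 8.0
tcp_pos: [0.4934, 0.0513, 0.1588]
eef_rot: [179.6, 24.3, -168.6]
contact_force: [-0.9, -0.1, -0.7]
gripper_width: 0.0003
gripper_force: 0.3
t 8.0 tip_p mm [-63.8  25.5 136. ] tilt 24.3 F [-0.9 -0.1 -0.7] joints [  30.9   -3.8  -58.2   31.7  -14.4 -138.8] w 0.0002829615432507968
0.4 [-64.  30. 131.]
0.6 [-50.  30. 159.]
0.8 [-29.  30. 183.]
1.0 [ -5.  30. 202.]
1.2 [ 23.  30. 216.]
1.4 [ 53.  30. 224.]
1.55 [ 76.  30. 227.]
turn [ 0.4 -0.7  0.1] shift cur [0.25 0.46 0.45] shift turned [0.26 0.47 0.45]
```

```bash
python3 -m crank '[[[0,0,0],[-1.1,0.2,-0.8],1],[[0,0,0],[-1.1,0.2,-0.7],1],[[0,0,0],[-1.4,0,-0.7],1],[[0,0,0],[-1.5,0,-0.7],1],[[0,0,0],[0,0,0],1],[[0,0,0],[0,0,0],1]]'; python3 - <<'E'
from h import *
from plant import r
where();delta([-29,30,183],25);delta([-5,30,202],25)
c=r.capture('scene')
cv2.imwrite('pics/s2.png',cv2.resize(c['color'][100:300,150:400,::-1],None,fx=3,fy=3))
E
```

```text
time_s: 8.6
tcp_pos: [0.5263, 0.0631, 0.2066]
eef_rot: [179.5, 24.4, -168.5]
contact_force: [-1.4, -0.7, -1.5]
gripper_width: 0.0004
gripper_force: 0.2
t 8.6 tip_p mm [-29.2  30.6 183.8] tilt 24.4 F [-1.4 -0.7 -1.5] joints [  32.6   -4.   -47.2   19.6  -24.9 -127.3] w 0.0004163822544380315
turn [ 0.5 -0.6  0.1] shift cur [ 0.05 -0.04  0.08] shift turned [ 0.05 -0.04  0.08]
turn [ 0.5 -0.6  0.1] shift cur [-2.92 -0.04 -0.66] shift turned [-2.93 -0.04 -0.63]
```

View pics/s2.png

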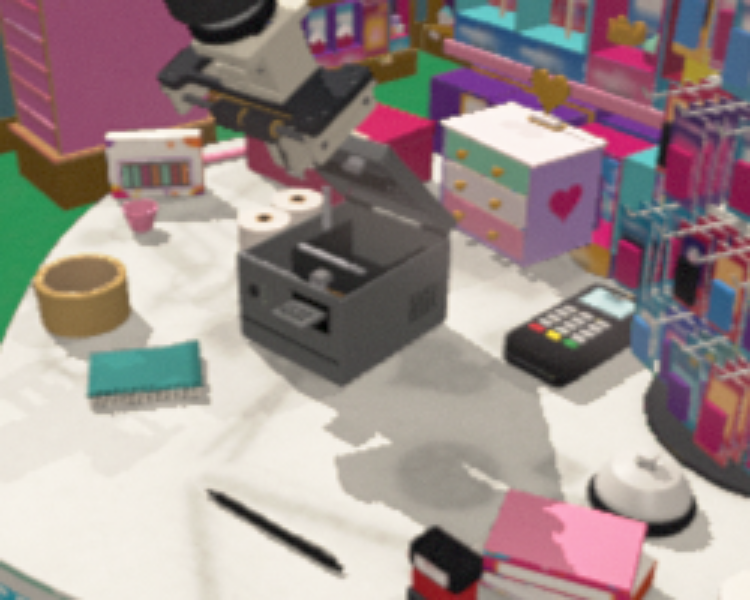

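The crop shows the printer open, with the fingertip at about (330,150) under the raised cover. The printer stands where it stood.

```bash
python3 -m crank '[[[0,0,0],[-1.5,0,-0.4],1],[[0,0,0],[-1.5,0,-0.4],1],[[0,0,0],[-1.5,0,-0.1],1],[[0,0,0],[-1.6,0,0],1],[[0,0,0],[-1.5,0,0.2],1],[[0,0,0],[-1.5,0,0.3],1],[[0,0,0],[0,0,0],1]]'; python3 - <<'E'
from h import *
where();delta([53,30,224],25);delta([76,30,227],25)
E
```

```text
time_s: 9.35
tcp_pos: [0.6072, 0.0794, 0.2478]
eef_rot: [179.6, 24.4, -168.5]
contact_force: [-0.5, -0.3, 0.2]
gripper_width: 0.0001
gripper_force: 0.0
t 9.35 tip_p mm [ 53.3  30.8 225. ] tilt 24.4 F [-0.5 -0.3  0.2] joints [  29.5    2.3  -32.8   13.1  -32.2 -117.6] w 9.435390005817256e-05
turn [ 0.5 -0.6  0.2] shift cur [ 0.1  -0.06  0.08] shift turned [ 0.1  -0.06  0.08]
turn [ 0.5 -0.6  0.2] shift cur [-2.12 -0.07  0.76] shift turned [-2.11 -0.06  0.78]
```

```bash
python3 -m crank '[[[0,0,0],[-1,0,0.3],1],[[0,0,0],[-1,0,0.3],1],[[0,0,0],[-0.6,0,0.2],1],[[0,0,0],[0,0,0],1],[[0,0,0],[0,0,0],1],[[0,0,0],[0,0,0],1]]'; python3 - <<'E'
from h import *
from plant import r
where()
c=r.capture('scene')
cv2.imwrite('pics/s3.png',cv2.resize(c['color'][60:260,150:400,::-1],None,fx=3,fy=3))
E
```

```text
time_s: 9.95
tcp_pos: [0.6326, 0.0846, 0.2518]
eef_rot: [179.6, 24.4, -168.5]
contact_force: [0.3, -0.1, 0.2]
gripper_width: 0.0003
gripper_force: 0.0
t 9.95 tip_p mm [ 79.3  30.9 229. ] tilt 24.4 F [ 0.3 -0.1  0.2] joints [  28.5    4.6  -29.2   12.   -33.1 -115.7] w 0.00026110101192384377
```

View pics/s3.png

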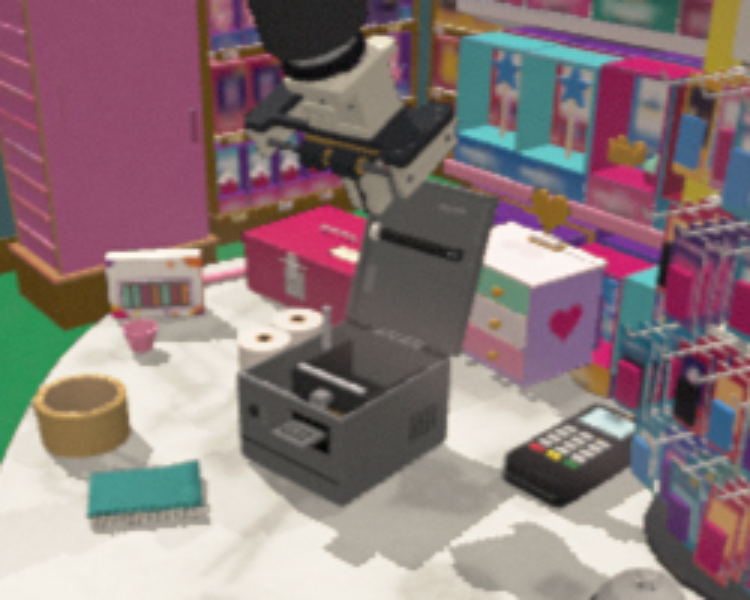

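The cover stands leaned back past vertical (top edge about (430,195)) and the printer has not moved. I'll retreat and check.

```bash
python3 -m crank '[[[0,0,0],[1.5,0,-0.8],1],[[0,0,0],[2.5,0,-1.4],1],[[0,0,0],[2.5,0,-1.6],1],[[0,0,0],[1.5,0,-1],1],[[0,0,0],[0,0,0],1],[[0,0,0],[0,0,0],1],[[0,0,0],[0,0,0],1]]'; python3 - <<'E'
from h import *
from plant import r
where()
c=r.capture('scene');W=cloud(c);W=RP.inv().apply((W-PO).reshape(-1,3)).reshape(W.shape)*1000
m=(abs(W[...,1])<60)&(W[...,0]>60)&(W[...,0]<170)
for z in (130,160,190,220,240):
    q=W[m&(abs(W[...,2]-z)<6)&(W[...,1]<40)];print(z,len(q),np.nanmedian(q[:,0]) if len(q) else 0)
p=W[(W[...,0]<-88)&(W[...,0]>-112)&(abs(W[...,1]+30)<18)&(W[...,2]>60)&(W[...,2]<95)];print('paddle',np.median(p,0).round(1))
cv2.imwrite('pics/s4.png',cv2.resize(c['color'][60:260,150:400,::-1],None,fx=3,fy=3))
E
```

```text
time_s: 10.7
tcp_pos: [0.5427, 0.0662, 0.2627]
eef_rot: [179.6, 24.5, -168.5]
contact_force: [-0.3, -0.6, 0.1]
gripper_width: 0.0008
gripper_force: 0.0
t 10.7 tip_p mm [-12.5  30.5 240. ] tilt 24.5 F [-0.3 -0.6  0.1] joints [  32.5   -5.6  -38.7   14.4  -34.5 -121.2] w 0.0007593982755006856
130 109 102.62216988930122
160 119 112.84019424949871
190 174 108.41999013329186
220 104 132.90719665057634
240 81 137.31206435446327
paddle [-101.2  -29.9   78.5]
```

View pics/s4.png

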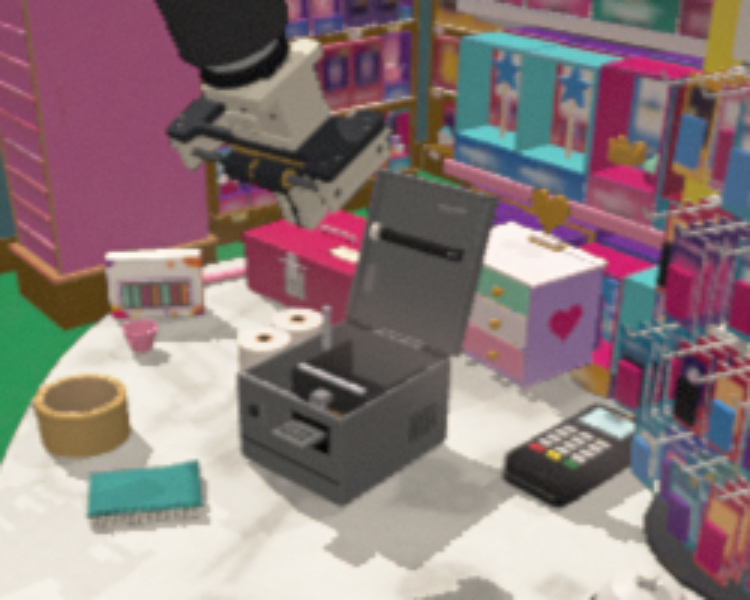

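The cover is fully back at about 1.88 rad, unchanged from the last view. The paddle is up at 78.5 mm, the printer hasn't moved and the robot is clear.

```bash
python3 -c "
from plant import r
print(r.close_job())"
```

```text
the job is handed in; nothing more can be done
None
```

The job is handed in: the paddle was pressed and is back up, and the cover rests wide open at about 1.88 rad by the depth image. The printer and the items around it looked undisturbed and the arm was clear (clock at 10.7 s); no verdict was returned.

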